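Tighten a conveyor foot nut in short wrench strokes

TASK

Pick up the ring wrench from its rest and use it to tighten the big hex nut on the conveyor's clamp foot: turn it clockwise (seen from above) in short strokes between the two steel cheeks, lifting the wrench off and reseating it for each new stroke, until the nut is home and pulled up firmly but not overtightened. Then lay the wrench back in its rest and let go. Do not turn the nut with the fingers, do not force the wrench against the cheeks, and leave the other parts on the bench where they are.

Things in the scene. Friction and masses are not known exactly. Their poses are not given: they have to be found in the camera images.
- wrench: Steel ring wrench, about 0.35 kg, handle along its -x. Origin: centre of the ring's underside. Ring 22 mm high, 60 mm across; six-sided bore 38 mm across flats (flats face +x and every 60 deg), flared mouth below. Shank: bar 16 mm wide, z = 16 to 30 mm, to 215 mm from the origin, round 24 mm end. Hold it firmly 120 to 135 mm from the origin at z = 23 mm. Starts lying in the rest.
- rest: Fixed black wrench rest, left or right of the foot: base 200 x 75 mm, two notched saddles 45 and 180 mm from its origin along -x, each 14 mm long, tops 28 mm high, side lips 25 mm apart and 8 mm high. Origin: on the bench, below the place of the ring's centre; -x is the handle's direction. The shank lies in both notches, the ring's underside then 12 mm above the bench.
- foot: Fixed clamp foot, dark steel plate 125 x 130 x 10 mm, of a small aluminium belt conveyor that stands 70 mm high on its +x side, 37 to 130 mm from the nut's axis. Origin: on the nut's axis at bench height. Its -x is the middle of the window left open for the wrench handle.
- cheek_start: Upright steel cheek, 6 mm thick, on the foot's -y side of the window, 44 to 86 mm from the nut's axis, top 64 mm above the bench; frame as the foot's. A seated wrench's shank lies flat against it when the wrench's yaw is 42 deg more (counterclockwise) than the foot's. Bears at most 20 N.
- cheek_end: The same kind of cheek on the foot's +y side; frame as the foot's. A seated wrench's shank lies flat against it when the wrench's yaw is 42 deg less (clockwise) than the foot's. Bears at most 20 N.
- nut: Oiled steel hex nut, 36 mm across flats (flats face its x and every 60 deg), 22 mm high; a 20 mm stud stands 6 mm above it. Origin: centre of its underside, 12 mm above the bench, on a washer. The ring slips on from above when the wrench's yaw equals the nut's or differs by a multiple of 60 deg (play 6 deg either way, 1 mm all round); seated, their undersides are level. Raised 24 mm it is off.
- thread (a joint): Turn of the nut on its stud, rad, clockwise from above positive; starts at 0 to 0.75, home (hard stop) at 2.443. Until home it turns with a drag of 0.3 N m (2.4 N at 125 mm). It stays where left, but a push the other way turns it back. At home a seated wrench's yaw is 20 deg less or 40 deg more than the foot's (a few deg further round under load).
- stud (a joint): Elastic twist of the stud under torque, rad, clockwise positive, 12 N m per rad; springs back when let go (0.025 while the nut runs). Firmly tight: at home, 0.6 N m or more (twist 0.05, 5 N at 125 mm from the axis), best about 0.9. Above 1.6 N m (twist 0.135, 13 N at 125 mm) it is overtightened and ruined.
- collar: Bystander: loose dark steel shaft collar, 36 mm across, 14 mm high; origin at its underside.
- sensor: Bystander: loose sensor on a steel angle bracket, 50 x 40 x 55 mm; origin at its underside.
- driver: Bystander: loose screwdriver with black handle, lying on the bench.

How it is judged:
By the outcome, as a careful person would: the job done as asked, in the order asked, and still so for the second after the job is handed in, with the robot touching nothing.
It also fails if it takes over 72 s, if anything falls off the work surface, if the arm or the gripper's body presses on something with over 40 N, if the wrist force passes 120 N, or if a joint passes its speed limit or range.

ROBOT

A 6-joint arm with a two-finger parallel gripper is mounted at the origin on the work surface. World frame = base frame: x ahead of the robot, y to its left, z up, the work surface at z = 0. Lengths are in m, angles in rad, forces in N, time in s.
With the tool pointing down it reaches from about 0.35 to 0.85 m from the base axis. Payload 8.1 kg.
Tool frame: the origin (TCP) lies at the very end of the fingers, on their centre line; the grasp point (between the pads) lies robot.hold_point_z behind it (robot.hold_point_z is the distance from the TCP to the grasp point, in m); z points along the fingers, y is the direction in which the jaws open and shut (so a half turn about z gives the same grasp; the last joint's range is limited). The gripper opens to 93 mm and grips with 3 to 60 N. Pads are 15 mm wide; open, the fingers measure 128 mm over their backs; the gripper's body (75 mm by 188 mm) begins 65 mm behind the grasp point.
Start: joints at [1.175, 0.13, 1.488, -0, 1.523, -0.085], TCP at [0.183, 0.571, 0.195] pointing down, gripper open.
Joint ranges: [-2.96, 2.96], [-0.89, 2.26], [0.02, 2.5], [-1.34, 4.48], [0, 2.73], [-2.66, 2.66]. Speed limits (rad/s): [2.39, 2.39, 2.79, 3.14, 3.14, 3.14].

INTERFACE

Orientations are given as a rotation vector (axis times angle).
In Python, from plant import robot, cams gives the robot as it stands. The module is installed in compiled form; this text tells all that it offers.
- The arm moves only by the tool step_arm, never from a script. Its argument "deltas" is a list of rows, each an object with "offset": the shift along the tool's x, y, z in cm, a list of three; "roll": the turn about the tool's z in rad. In form: [{"offset": [x, y, z], "roll": roll}, ...]. A call has 1 to 12 rows; each row shifts and turns the commanded pose from where the row before left it, along the tool's axes as they then stand; what a row does not reach is not made up. A row lasts 1/8 s, in which the tool goes at most 62.5 mm and 10.7 degrees, less where a joint would pass 70% of its speed; a pose out of reach is approached as far as the arm can. A call with a gripper value outside its range is refused whole. "fingers" is the finger opening in cm, from 0 to 9.3, set as the call begins (left out, the last holds). The fingers move at their own pace and stop on an object; "grip_force" is the grip in N (left out, the last holds). Time passes only in rows, so rows that do not move let the fingers close. It gives the time, the measured TCP pose, the force and the opening at its end, in the units of the state.
- robot.read_state(): the state, without advancing time (a new reading comes with each control period).
- cams.read_camera(name): name is "scene" or "side" or "wrist"; returns a dict with "pixels" (420x560x3 uint8, red, green, blue), "fx", "fy", "cx", "cy" (pixels), "extrinsics" (4x4, takes a point from world to camera coordinates). Camera axes: x right, y down, z forward; pixel columns grow to the right and rows downward; lengths in m; the calibration is good to about 2 mm. A picture is of the moment at which its call begins. There is no depth.
- robot.close_job(): hands the job in, once; it reports no verdict.
Trained networks look in a picture, given as the dict that the camera call returned (one of the last four; its "shot" number tells which), for a name from the list of things; names that differ only in an ending like _2 or _b are one class to them, and where a whole thing is asked for, a point or a joint stands for the part that bears it (a point fixed in the world has none). Each returns a list of dicts, best first, with "score" (0 to 1); they miss things now and then, are a little off and sometimes report something else, mostly with a low value. They report only what shows in the picture. A call takes as long as a camera call.
- cams.boxes_of(picture, thing): "xy" ([column, row] in pixels, amid what is visible of it).
- cams.silhouettes(picture, thing): "mask" (420x560 bool, what is visible of it) and "xy" ([column, row] in pixels, amid what is visible of it).
- cams.pinpoint(picture, thing): "xy" ([column, row] in pixels: a listed point, or the origin of a listed thing).
The state is a dict: "t": time; "q": joint angles; "dq": joint speeds; "joint_torque": joint torques, N m; "tool_pos": TCP position; "orientation": TCP orientation; "force": force on the tool from outside, world axes, zero at the start; "wrist_torque": the same for the moment, N m; "opening": finger opening in m.
Only numpy, scipy, OpenCV 4.12 (cv2) and the standard library are available. Lean on these libraries where they do the work, as an engineer would, in place of code of your own. Each camera call takes 0.05 s, during which the arm holds its last target. There are 200 camera calls.

## Working session

There is one attempt and no reset: what is moved stays moved. The work goes in short steps, Python scripts to look and compute and a tool call to move; the robot and the scene stay as the last step left them, time stands still between calls to the robot, and variables do not carry over. Pictures are saved under pics/ and viewed, about 8 in all and at most 12, crops included, and the job is handed in when it is done.

Besides the shell and the picture viewer there is one more tool, called after "Emit:" as name(argument=value, ...), one argument or row to a line, values as JSON. step_arm: Moves the arm, as the interface text tells. Its arguments: {"type":"object","properties":{"deltas":{"type":"array"},"fingers":{"type":"number"},"grip_force":{"type":"number"}},"required":["deltas"]}

```bash
mkdir -p pics; cat > h.py <<'E'
import numpy as np, cv2
from plant import robot, cams
def save(p,n): cv2.imwrite(f'pics/{n}.png',p['pixels'][:,:,::-1])
def ray(p,uv):
    E=np.array(p['extrinsics']);R=E[:3,:3];c=-R.T@E[:3,3]
    d=R.T@np.array([(uv[0]-p['cx'])/p['fx'],(uv[1]-p['cy'])/p['fy'],1.]);return c,d
def onz(p,uv,z):
    c,d=ray(p,uv);return c+d*(z-c[2])/d[2]
def proj(p,X):
    E=np.array(p['extrinsics']);v=E[:3,:3]@np.asarray(X,float)+E[:3,3]
    return [p['fx']*v[0]/v[2]+p['cx'],p['fy']*v[1]/v[2]+p['cy']]
E
python3 - <<'E'
from h import *
s=robot.read_state();print(s, robot.hold_point_z)
Z=dict(wrench=.012,rest=0,foot=0,nut=.012,collar=0,sensor=0,driver=0,cheek_start=0,cheek_end=0)
for n in ['scene','side','wrist']:
    p=cams.read_camera(n);save(p,n+'0');print(n,ray(p,(280,210)))
    for t in Z:
        r=cams.pinpoint(p,t)[:2];print(t,[(round(a['score'],2),np.round(a['xy']),np.round(onz(p,a['xy'],Z[t]),3)[:2]) for a in r])
E
```

```text
{'t': 0.0, 'q': array([ 1.17459223e+00,  1.31155512e-01,  1.48925897e+00, -5.28911426e-06,
        1.52294420e+00, -8.54008780e-02]), 'dq': array([ 2.11744023e-04, -6.70527523e-06,  9.03656888e-04, -6.21136667e-04,
       -1.01463923e-03,  1.70852738e-04]), 'joint_torque': array([ 1.43219222e-05, -5.59812212e+01, -4.91775906e+01,  7.66903907e-02,
        3.49013472e-02, -1.36572826e-04]), 'tool_pos': array([0.18324928, 0.57071857, 0.19380198]), 'orientation': array([-4.86180945e-01, -3.10332263e+00,  2.69565608e-03]), 'force': array([ 0.12522938,  0.59913218, -0.68761185]), 'wrist_torque': array([-0.05247541, -0.00741139,  0.00974225]), 'opening': 0.0930606210185514} 0.0188
scene (array([0.97647742, 0.77304165, 1.35191977]), array([-0.27876804, -0.49261752, -0.82442635]))
wrench [(0.68, array([246., 198.]), array([ 0.601, -0.131]))]
rest [(0.59, array([246., 200.]), array([ 0.603, -0.13 ])), (0.15, array([371., 328.]), array([0.497, 0.464]))]
foot [(0.98, array([285., 265.]), array([0.611, 0.158])), (0.73, array([303., 209.]), array([0.45, 0.  ]))]
nut [(0.6, array([286., 265.]), arr
[... 426 characters left out ...]
2129221]))
wrench [(0.8, array([333., 251.]), array([ 0.603, -0.132]))]
rest [(0.75, array([331., 252.]), array([ 0.603, -0.124]))]
foot [(0.7, array([284., 185.]), array([0.619, 0.165]))]
nut [(0.56, array([283., 184.]), array([0.614, 0.159])), (0.17, array([257., 243.]), array([ 0.44 , -0.012]))]
collar []
sensor [(0.93, array([407., 368.]), array([ 0.574, -0.475]))]
driver [(0.75, array([202., 142.]), array([0.479, 0.476]))]
cheek_start [(0.71, array([278., 186.]), array([0.599, 0.167]))]
cheek_end []
wrist (array([0.11210078, 0.59393717, 0.38467804]), array([ 0.25284418, -0.0647952 , -0.96548032]))
wrench []
rest []
foot []
nut []
collar []
sensor []
driver []
cheek_start []
cheek_end []
```

View pics/scene0.png

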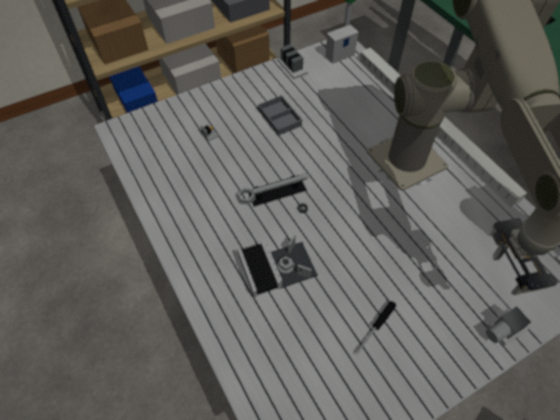

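View pics/side0.png

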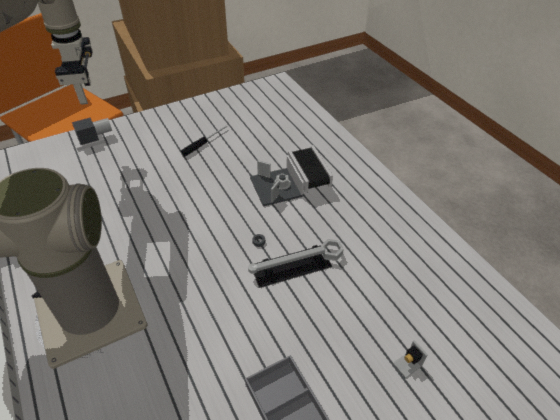

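Scene view: ring at (246,196), handle end near (305,180), nut at (286,265), conveyor near (260,268), collar at (303,208). Side view: ring (333,250), handle end (253,268), nut (283,184).

```bash
python3 - <<'E'
from h import *
a=cams.read_camera('scene');b=cams.read_camera('side')
f=lambda A,B,z:print(np.round(onz(a,A,z),3),np.round(onz(b,B,z),3))
f((304,180),(253,268),.035)   # handle end
f((286,265),(283,181),.034) # nut top
f((260,268),(311,168),.07) # conveyor top centre
f((303,208),(259,241),.014)
w=cams.read_camera('wrist');E=np.array(w['extrinsics']);s=robot.read_state()
from scipy.spatial.transform import Rotation as R
T=R.from_rotvec(s['orientation']).as_matrix();print(T.round(3));c,d=ray(w,(w['cx'],w['cy']));print('cam in tool',T.T@(c-s['tool_pos']),T.T@d,w['fx'])
E
```

```text
[ 0.395 -0.082  0.035] [ 0.386 -0.096  0.035]
[0.618 0.174 0.034] [0.607 0.149 0.034]
[0.7  0.16 0.07] [0.688 0.125 0.07 ]
[0.452 0.006 0.014] [ 0.447 -0.009  0.014]
[[-0.952  0.306 -0.   ]
 [ 0.306  0.952 -0.   ]
 [ 0.    -0.    -1.   ]]
cam in tool [ 0.07488251 -0.00023031 -0.18987168] [-2.67649986e-01  6.28030701e-04  9.63516004e-01] 293.7514059707038
```

Emit:
step_arm(
  deltas=[
    {"offset":[-3.9,-2.2,0]},
    {"offset":[-3.9,-2.2,0]},
    {"offset":[-3.9,-2.2,0]},
    {"offset":[-3.9,-2.2,0]},
    {"offset":[-3.9,-2.2,0]},
    {"offset":[-3.9,-2.2,0.5]},
    {"offset":[-3.9,-2.2,1]},
    {"offset":[-3.9,-2.2,1.5]},
    {"offset":[-3.9,-2.2,1.5]},
    {"offset":[-3.9,-2.2,1.5]},
    {"offset":[-3.9,-2.2,1.5]},
    {"offset":[-3.9,-2.2,0]},
  ],
)

```text
schema error: expected keys offset, roll
```

Emit:
step_arm(
  deltas=[
    {"offset":[0,0,0]},
  ],
)

```text
schema error: expected keys offset, roll
```

```bash
cat > look.py <<'E'
from h import *
import sys
n=sys.argv[1];s=robot.read_state();print(s['t'],s['tool_pos'].round(4),s['orientation'].round(4))
Z=dict(wrench=.012,rest=0,foot=0,nut=.012,collar=0)
p=cams.read_camera('wrist');save(p,n)
for t in Z:
    r=cams.pinpoint(p,t)[:2];print(t,[(round(a['score'],2),np.round(a['xy']),np.round(onz(p,a['xy'],Z[t]),4)[:2]) for a in r])
import pickle;pickle.dump({k:p[k] for k in('pixels','fx','fy','cx','cy','extrinsics')},open(n+'.pkl','wb'))
cv2.imwrite(f'pics/{n}.png',cv2.resize(p['pixels'][:,:,::-1],(800,600),interpolation=cv2.INTER_CUBIC))
E
python3 look.py foot1
```

```text
1.65 [0.1835 0.5712 0.1948] [-4.8620e-01 -3.1037e+00  1.0000e-04]
wrench []
rest []
foot []
nut []
collar []
```

View pics/foot1.png

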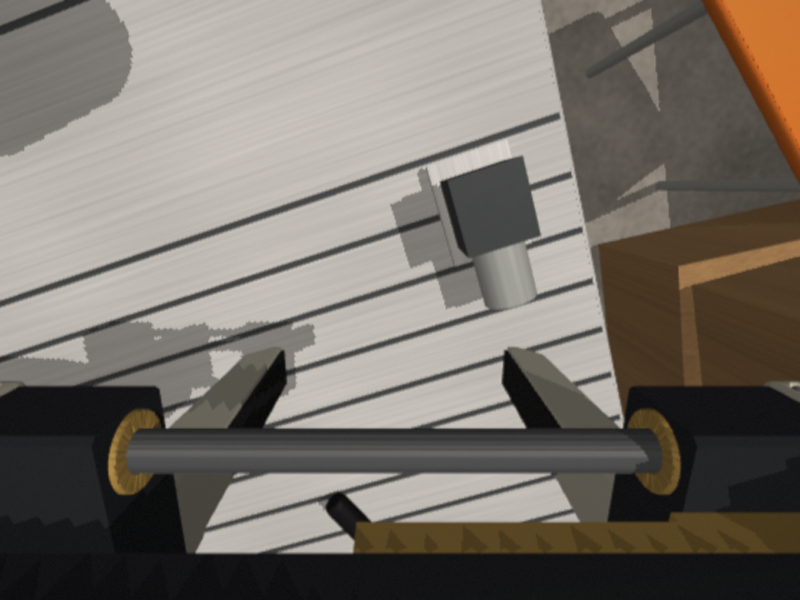

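The move was refused because every row needs the roll key. The picture shows only the start area, with the fingertips at (275,355) and (515,355) in the 800-px view.

Emit:
step_arm(
  deltas=[
    {"offset":[-3.9,-2.2,0],"roll":0},
    {"offset":[-3.9,-2.2,0],"roll":0},
    {"offset":[-3.9,-2.2,0],"roll":0},
    {"offset":[-3.9,-2.2,0],"roll":0},
    {"offset":[-3.9,-2.2,0],"roll":0},
    {"offset":[-3.9,-2.2,0.5],"roll":0},
    {"offset":[-3.9,-2.2,1],"roll":0},
    {"offset":[-3.9,-2.2,1.5],"roll":0},
    {"offset":[-3.9,-2.2,1.5],"roll":0},
    {"offset":[-3.9,-2.2,1.5],"roll":0},
    {"offset":[-3.9,-2.2,1.5],"roll":0},
    {"offset":[-2,-2.2,0],"roll":0},
  ],
)

```text
t: 3.45
tool_pos: [0.5305, 0.1807, 0.1182]
orientation: [-0.488, -3.101, 0.002]
force: [-0.5, 1.1, 0.1]
opening: 0.0932
```

Emit:
step_arm(
  deltas=[
    {"offset":[0,0,0],"roll":0},
    {"offset":[0,0,0],"roll":0},
  ],
)

```text
t: 3.7
tool_pos: [0.5301, 0.183, 0.12]
orientation: [-0.487, -3.104, -0.001]
force: [0.3, -0.0, -0.7]
opening: 0.0929
```

```bash
python3 look.py foot2
```

```text
3.7 [0.5301 0.183  0.12  ] [-4.8680e-01 -3.1036e+00 -7.0000e-04]
wrench []
rest [(0.5, array([277., 272.]), array([0.6096, 0.1592]))]
foot [(0.8, array([279., 272.]), array([0.611 , 0.1612])), (0.48, array([544.,  72.]), array([0.4863, 0.4696]))]
nut [(0.74, array([542.,  75.]), array([0.4875, 0.4582])), (0.56, array([279., 278.]), array([0.6119, 0.161 ]))]
collar [(0.62, array([ 91., 183.]), array([0.45  , 0.0026]))]
```

View pics/foot2.png

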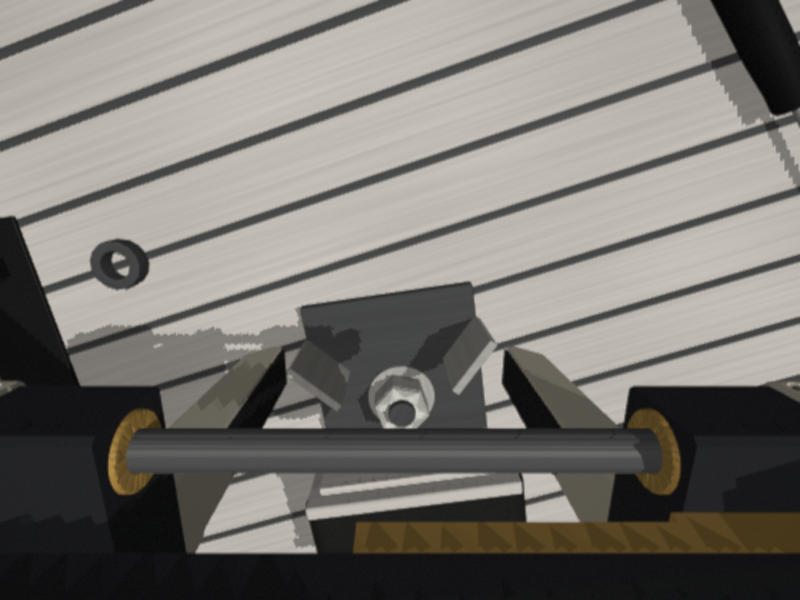

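The wrist image's top is toward tool +x (robot side). Nut at (400,400), cheeks at (320,370) and (475,355), collar at (120,263). The gripper's rod half hides the nut, so I'll shift past it for a clear look.

Emit:
step_arm(
  deltas=[
    {"offset":[-4,0,0],"roll":0},
    {"offset":[-4,0,0],"roll":0},
    {"offset":[-3.5,0,0],"roll":0},
    {"offset":[0,0,0],"roll":0},
    {"offset":[0,0,0],"roll":0},
  ],
)

```text
t: 4.62
tool_pos: [0.6389, 0.1479, 0.1195]
orientation: [-0.486, -3.103, 0.0]
force: [-0.1, 0.3, 0.2]
opening: 0.0933
```

```bash
python3 look.py foot3
```

```text
4.625 [0.6389 0.1479 0.1195] [-4.8560e-01 -3.1027e+00  1.0000e-04]
wrench [(0.66, array([ 14., 247.]), array([ 0.5969, -0.1366]))]
rest []
foot [(0.59, array([280., 173.]), array([0.6099, 0.1618]))]
nut [(0.97, array([281., 176.]), array([0.6113, 0.1629]))]
collar [(0.55, array([69., 65.]), array([0.4494, 0.0008]))]
```

View pics/foot3.png

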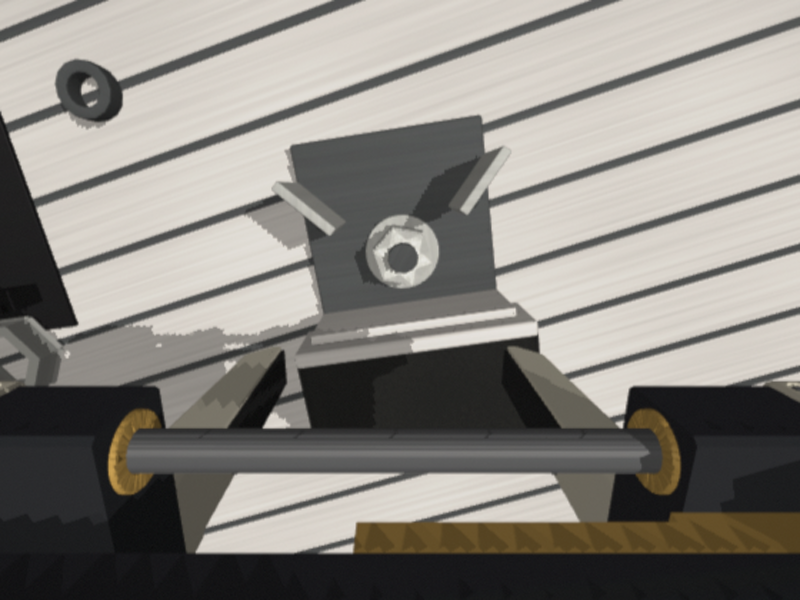

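The nut is at (402,255), plate corners at (292,147) and (482,117), cheeks at (308,208) and (487,178). Next I'll rectify this view to read the foot and nut yaw.

```bash
python3 - <<'E'
from h import *
import pickle;p=pickle.load(open('foot3.pkl','rb'))
k=.7
for z,pts in((.01,[(292,147),(482,117),(497,290),(321,312)]),(.07,[(297,366),(538,335)])):
    W=[onz(p,(u*k,v*k),z)[:2] for u,v in pts];print(np.round(W,4),[round(np.degrees(np.arctan2(*(W[i+1]-W[i])[::-1])),1) for i in range(len(W)-1)])
def rect(c,h,z,n=600):
    g=np.linspace(-h,h,n);M=np.array([[proj(p,(c[0]+x,c[1]+y,z)) for x in g] for y in g[::-1]],np.float32)
    return cv2.remap(p['pixels'][:,:,::-1].copy(),M,None,cv2.INTER_CUBIC)
a=rect((.611,.162),.03,.034,500)
cv2.imwrite('pics/nut_r.png',a)
E
```

```text
[[0.5223 0.1136]
 [0.5432 0.2397]
 [0.6604 0.2206]
 [0.6366 0.0917]] [np.float64(80.6), np.float64(-9.3), np.float64(-100.4)]
[[0.6509 0.0812]
 [0.6766 0.2274]] [np.float64(80.0)]
```

View pics/nut_r.png

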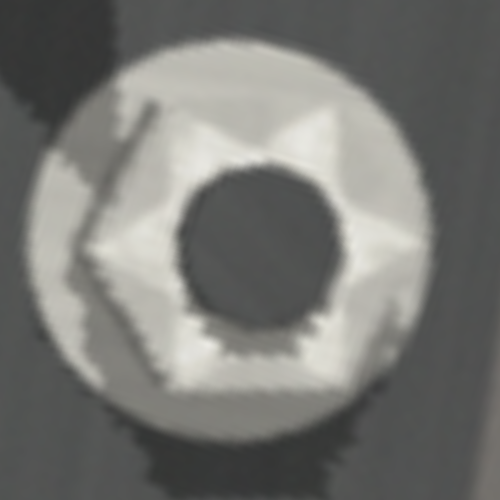

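Rectified: hex corners at (420,243) and (85,247), bottom edge horizontal. The nut is centred at (0.611,0.162) with its corners on world x, so its yaw is 30° mod 60. Foot yaw is about -9.8°, giving thread ≈ 20°. From there, two strokes (~+36 to -34 and ~+32 to -30 relative) should do. Next is the wrench.

Emit:
step_arm(
  deltas=[
    {"offset":[-1.3,-3.9,-0.5],"roll":0},
    {"offset":[-1.3,-3.9,-0.5],"roll":0},
    {"offset":[-1.3,-3.9,-0.5],"roll":0},
    {"offset":[-1.3,-3.9,0],"roll":0},
    {"offset":[-1.3,-3.9,0],"roll":0},
    {"offset":[-1.3,-3.9,0],"roll":0},
    {"offset":[-1.3,-3.9,0],"roll":0},
    {"offset":[0,0,0],"roll":-0.1},
    {"offset":[0,0,0],"roll":0},
    {"offset":[0,0,0],"roll":0},
  ],
)

```text
t: 6.18
tool_pos: [0.6428, -0.1397, 0.135]
orientation: [0.333, 3.124, 0.0]
force: [0.4, 0.2, -0.2]
opening: 0.0931
```

```bash
python3 look.py wr1
```

```text
6.175 [ 0.6428 -0.1397  0.135 ] [3.3270e-01 3.1238e+00 1.0000e-04]
wrench []
rest [(0.64, array([272., 160.]), array([ 0.5987, -0.1345])), (0.16, array([550., 112.]), array([0.6117, 0.161 ]))]
foot [(0.6, array([549., 112.]), array([0.6118, 0.1602]))]
nut []
collar []
```

View pics/wr1.png

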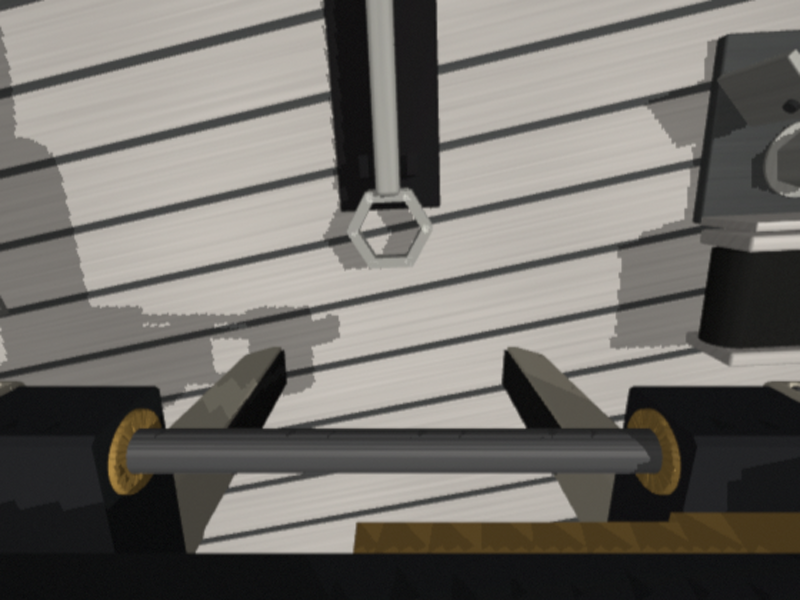

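The ring is centred at (390,228), with the shank centreline from (387,180) to (380,0).

```bash
python3 - <<'E'
from h import *
import pickle;p=pickle.load(open('wr1.pkl','rb'));k=.7
c=onz(p,(390*k,228.5*k),.034);a=onz(p,(387*k,180*k),.042);b=onz(p,(380.5*k,2*k),.042)
print(c,a,b)
# shank edges by threshold: rows of bright between black
g=p['pixels'].mean(2)
mid=[]
for r in range(4,105,10):
    row=g[r,238:302]; on=np.where(row>110)[0]; print(r,on.min()+238,on.max()+238)
E
```

```text
[ 0.59622326 -0.13219923  0.034     ] [ 0.56477322 -0.12726034  0.042     ] [ 0.46669483 -0.10954669  0.042     ]
4 257 274
14 258 274
24 258 274
34 259 275
44 259 275
54 260 276
64 260 276
74 261 276
84 261 277
94 262 277
104 262 278
```

Emit:
step_arm(
  deltas=[
    {"offset":[0,0,0],"roll":-0.036},
    {"offset":[4.3,0,0],"roll":0},
    {"offset":[4.3,0,0],"roll":0},
    {"offset":[4.4,-0.1,0],"roll":0},
    {"offset":[4.3,0,0],"roll":0},
    {"offset":[0,0,4],"roll":0},
    {"offset":[0,0,4],"roll":0},
    {"offset":[0,0,2],"roll":0},
    {"offset":[0,0,1.3],"roll":0},
    {"offset":[0,0,0.6],"roll":0},
    {"offset":[0,0,0],"roll":0},
    {"offset":[0,0,0],"roll":0},
  ],
)

```text
t: 7.98
tool_pos: [0.4731, -0.1115, 0.0168]
orientation: [0.274, 3.128, -0.001]
force: [0.2, -0.7, -1.1]
opening: 0.0929
```

Emit:
step_arm(
  deltas=[
    {"offset":[0,0,0],"roll":0},
    {"offset":[0,0,0],"roll":0},
    {"offset":[0,0,0],"roll":0},
    {"offset":[0,0,0],"roll":0},
    {"offset":[0,0,0],"roll":0},
    {"offset":[0,0,0],"roll":0},
  ],
  fingers=0.5,
  grip_force=55,
)

```text
t: 8.72
tool_pos: [0.4723, -0.1112, 0.0158]
orientation: [-0.274, -3.13, -0.0]
force: [-0.2, 0.2, 0.6]
opening: 0.0377
```

Emit:
step_arm(
  deltas=[
    {"offset":[0,0,0],"roll":0},
    {"offset":[0,0,0],"roll":0},
    {"offset":[0,0,0],"roll":0},
    {"offset":[0,0,0],"roll":0},
    {"offset":[0,0,0],"roll":0},
  ],
)

```text
t: 9.35
tool_pos: [0.4723, -0.1113, 0.0159]
orientation: [-0.274, -3.13, 0.0]
force: [-0.3, -0.3, -0.7]
opening: 0.014
```

Emit:
step_arm(
  deltas=[
    {"offset":[0,0,-1],"roll":0},
    {"offset":[0,0,-2],"roll":0},
    {"offset":[0,0,-2.5],"roll":0},
    {"offset":[0,0,-2.5],"roll":0},
    {"offset":[0,0,0],"roll":0},
    {"offset":[0,0,0],"roll":0},
  ],
)

```text
t: 10.1
tool_pos: [0.4716, -0.111, 0.0948]
orientation: [-0.274, -3.128, -0.001]
force: [1.0, -0.3, -3.9]
opening: 0.0141
```

```bash
python3 look.py wr2; python3 -c "
from h import *
s=robot.read_state();print(s['force'],s['wrist_torque'],s['opening'])
p=cams.read_camera('side');c=p['pixels'][170:330,200:413,::-1];cv2.imwrite('pics/s2.png',cv2.resize(c,(800,600),interpolation=cv2.INTER_CUBIC))"
```

```text
10.1 [ 0.4716 -0.111   0.0948] [-2.7410e-01 -3.1283e+00 -5.0000e-04]
wrench [(0.56, array([274., 372.]), array([ 0.6573, -0.1451]))]
rest []
foot [(0.24, array([384., 166.]), array([ 4.486e-01, -2.000e-04]))]
nut []
collar [(0.75, array([388., 165.]), array([0.448 , 0.0031]))]
[-0.21805916  0.99254541 -3.55169127] [-0.02238476  0.13853458 -0.01399634] 0.014037669873400604
```

View pics/s2.png

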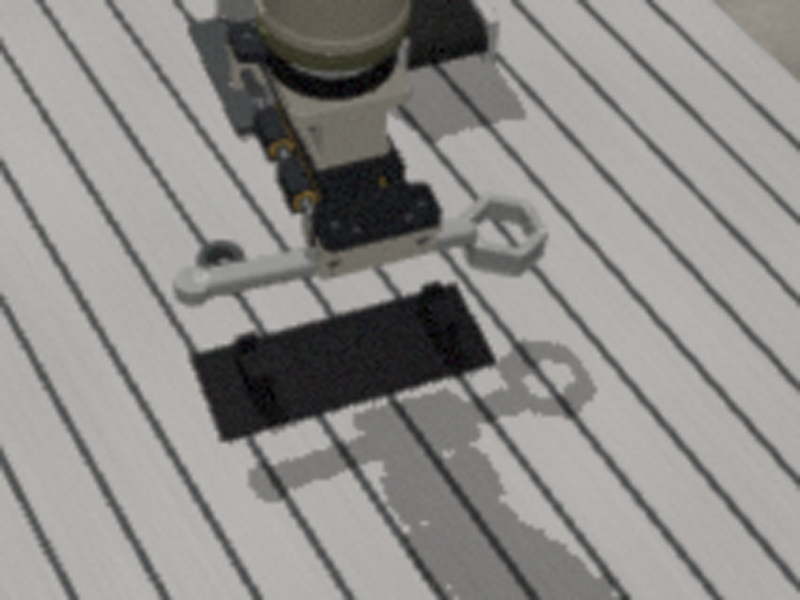

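The wrench is held (about 3.6 N, in the gripper clear of the rest; ring at (507,235), end at (195,280) in the crop). Now to a hover over the nut at yaw ≈ 27.5°.

Emit:
step_arm(
  deltas=[
    {"offset":[0.2,3.6,0],"roll":0},
    {"offset":[0.2,3.6,0],"roll":0},
    {"offset":[0.2,3.6,0],"roll":0},
    {"offset":[0.2,3.6,0],"roll":0},
    {"offset":[0.2,3.6,0],"roll":0},
    {"offset":[0,3.6,0],"roll":0},
    {"offset":[0,0,0],"roll":-0.13},
    {"offset":[0,0,0],"roll":-0.13},
    {"offset":[0,0,0],"roll":-0.13},
    {"offset":[0,0,0],"roll":-0.13},
    {"offset":[0,0,0],"roll":-0.13},
    {"offset":[0,0,0],"roll":0},
  ],
)

```text
t: 11.95
tool_pos: [0.4999, 0.1032, 0.0956]
orientation: [0.738, -3.053, -0.0]
force: [0.4, 0.1, -4.9]
opening: 0.0143
```

```bash
cat > st.py <<'E'
from h import *
import sys
from scipy.spatial.transform import Rotation as Ro
def go(rel,up=0,r=.1265,nut=(.611,.162),fy=-9.8):
    """print tool-frame move to bring wrench to rel yaw on nut axis, raised 'up'"""
    s=robot.read_state();T=Ro.from_rotvec(s['orientation']).as_matrix();x=T[:,0]
    yaw=np.degrees(np.arctan2(x[1],x[0]))-180;yaw=(yaw+180)%360-180
    print('t',round(s['t'],2),'pos',s['tool_pos'].round(4),'tilt',T[:2,2].round(4),'rel yaw',round(yaw-fy,2),'F',s['force'].round(2),'Mz',s['wrist_torque'].round(3),'open',s['opening'].round(4))
    a=np.radians(rel+fy+180);g=np.array([nut[0]+r*np.cos(a),nut[1]+r*np.sin(a),.0162+up])
    ring=s['tool_pos']-r*x;print('ring err mm',((ring[:2]-nut)*1e3).round(1),'up',round((s['tool_pos'][2]-.0162)*1e3,1))
    print('offset cm (tool)',(T.T@(g-s['tool_pos'])*100).round(2),'roll',round(-np.radians(rel+fy-yaw),4))
if __name__=='__main__': go(*map(float,sys.argv[1:]))
E
python3 st.py 37.3 .03
python3 - <<'E'
from h import *
s=robot.read_state()
for n in('scene','side'):
    p=cams.read_camera(n);save(p,n+'3')
    print(n,np.round(proj(p,(.611,.162,.0126+.0948)),1), [ (round(a['score'],2),np.round(a['xy'],1),np.round(onz(p,a['xy'],s['tool_pos'][2]+.0188-.023),4)) for a in cams.pinpoint(p,'wrench')[:2]])
a=cv2.imread('pics/scene3.png')[205:325,205:365];b=cv2.imread('pics/side3.png')[110:230,205:365]
cv2.imwrite('pics/ab3.png',np.vstack([cv2.resize(i,(400*1,300),interpolation=cv2.INTER_CUBIC) for i in(a,b)]))
E
```

```text
scene [286.  249.3] [(0.69, array([286. , 253.5]), array([0.6136, 0.1665, 0.0914]))]
side [282.2 159. ] [(0.84, array([282.2, 167. ]), array([0.6032, 0.1473, 0.0914]))]Traceback (most recent call last):
  File "st.py", line 12, in <module>
    if __name__=='__main__': go(*map(float,sys.argv[1:]))
                             ~~^^^^^^^^^^^^^^^^^^^^^^^^^^
  File "st.py", line 8, in go
    print('t',round(s['t'],2),'pos',s['tool_pos'].round(4),'tilt',T[:2,2].round(4),'rel yaw',round(yaw-fy,2),'F',s['force'].round(2),'Mz',s['wrist_torque'].round(3),'open',s['opening'].round(4))
                                                                                                                                                                            ^^^^^^^^^^^^^^^^^^
AttributeError: 'float' object has no attribute 'round'
```

View pics/ab3.png

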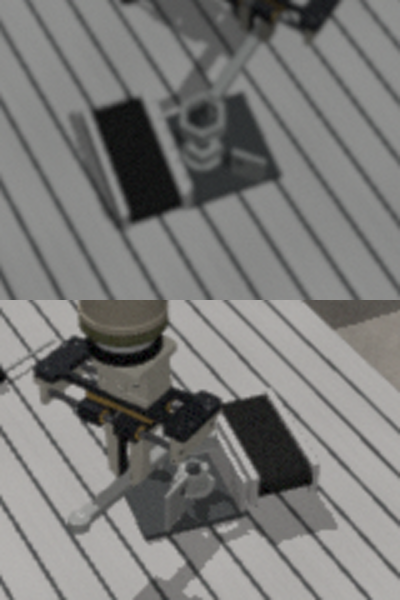

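Ring and nut line up in the scene crop: ring at (202,115), nut just below at (205,155). In the side crop the gripper hides the ring. Continuing down.

```bash
sed -i "s/s\['opening'\].round(4)/s['opening']/" st.py; python3 st.py 37.3 .03
```

```text
t 12.15 pos [0.5    0.1032 0.0958] tilt [-0.0002 -0.    ] rel yaw 36.91 F [ 0.26 -0.3  -2.62] Mz [ 0.032  0.112 -0.017] open 0.013771987222678231
ring err mm [ 1.6 -1.1] up 79.6
offset cm (tool) [0.09 0.09 4.96] roll -0.0069
```

Emit:
step_arm(
  deltas=[
    {"offset":[0.09,0.09,1.5],"roll":-0.007},
    {"offset":[0,0,2],"roll":0},
    {"offset":[0,0,1.4],"roll":0},
    {"offset":[0,0,0.5],"roll":0},
    {"offset":[0,0,0.4],"roll":0},
    {"offset":[0,0,0.4],"roll":0},
    {"offset":[0,0,0],"roll":0},
  ],
)

```text
t: 13.02
tool_pos: [0.499, 0.1036, 0.034]
orientation: [-0.75, 3.05, -0.0]
force: [0.3, 0.7, -3.8]
opening: 0.0137
```

```bash
python3 st.py 37.3 0
```

```text
t 13.03 pos [0.499  0.1036 0.034 ] tilt [0.0004 0.    ] rel yaw 37.43 F [ 0.33  0.71 -3.81] Mz [-0.008 -0.009 -0.027] open 0.013738871507673703
ring err mm [0.1 0.3] up 17.8
offset cm (tool) [0.02 0.01 1.78] roll 0.0022
```

Emit:
step_arm(
  deltas=[
    {"offset":[0,0,0.4],"roll":0},
    {"offset":[0,0,0.4],"roll":0},
    {"offset":[0,0,0.4],"roll":0},
    {"offset":[0,0,0],"roll":0},
  ],
)

```text
t: 13.52
tool_pos: [0.4992, 0.1038, 0.0217]
orientation: [-0.75, 3.05, 0.0]
force: [3.9, 0.5, -3.0]
opening: 0.0142
```

```bash
python3 st.py 37.3 0
```

```text
t 13.53 pos [0.4992 0.1038 0.0217] tilt [0.0008 0.0003] rel yaw 37.43 F [ 3.92  0.49 -3.05] Mz [ 0.238 -0.589  0.005] open 0.014153630037125619
ring err mm [0.3 0.4] up 5.5
offset cm (tool) [0.05 0.01 0.55] roll 0.0022
```

Emit:
step_arm(
  deltas=[
    {"offset":[-0.06,0.03,0],"roll":0},
    {"offset":[-0.04,0,0.3],"roll":0},
    {"offset":[0,0,0.15],"roll":0},
    {"offset":[0,0,0],"roll":0},
  ],
)

```text
t: 14.02
tool_pos: [0.4991, 0.1042, 0.017]
orientation: [0.75, -3.05, -0.0]
force: [0.6, -0.3, -2.7]
opening: 0.0138
```

```bash
python3 st.py 37.3 0
```

```text
t 14.03 pos [0.4991 0.1042 0.017 ] tilt [-0.0009 -0.0002] rel yaw 37.43 F [ 0.63 -0.27 -2.66] Mz [-0.086  0.019 -0.07 ] open 0.013807008139756776
ring err mm [0.2 0.9] up 0.8
offset cm (tool) [ 0.06 -0.04  0.08] roll 0.0022
```

Seated (0.8 mm above nominal, no side load). Now the first half of stroke 1.

Emit:
step_arm(
  deltas=[
    {"offset":[-0.02,0.63,0.03],"roll":0.05},
    {"offset":[-0.06,1.26,0],"roll":0.1},
    {"offset":[-0.06,1.26,0],"roll":0.1},
    {"offset":[-0.06,1.26,0],"roll":0.1},
    {"offset":[-0.06,1.26,0],"roll":0.1},
    {"offset":[0,0,0],"roll":0},
  ],
)

```text
t: 14.78
tool_pos: [0.4854, 0.159, 0.0172]
orientation: [-0.053, 3.141, -0.001]
force: [1.7, -1.4, -2.7]
opening: 0.0142
```

```bash
python3 st.py -34 0 .1265 
```

```text
t 14.78 pos [0.4854 0.159  0.0172] tilt [ 0.0006 -0.0004] rel yaw 11.74 F [ 1.73 -1.44 -2.65] Mz [-0.374 -0.385 -0.074] open 0.014165509480659857
ring err mm [0.8 1.2] up 1.0
offset cm (tool) [-3.73  8.94  0.09] roll 0.7983
```

Emit:
step_arm(
  deltas=[
    {"offset":[-0.08,1.26,0],"roll":0.1},
    {"offset":[-0.07,1.26,0],"roll":0.1},
    {"offset":[-0.06,1.26,0],"roll":0.1},
    {"offset":[-0.06,1.26,0],"roll":0.1},
    {"offset":[0,0,0],"roll":0},
  ],
)

```text
t: 15.4
tool_pos: [0.4937, 0.208, 0.0169]
orientation: [-0.569, -3.089, 0.001]
force: [1.1, -2.9, -2.5]
opening: 0.0139
```

```bash
python3 st.py -34 0 .1265 
```

```text
t 15.4 pos [0.4937 0.208  0.0169] tilt [-0.0005 -0.0006] rel yaw -11.09 F [ 1.14 -2.92 -2.52] Mz [-0.448 -0.246 -0.038] open 0.01392406796740557
ring err mm [0.9 0.9] up 0.7
offset cm (tool) [-0.94  4.81  0.06] roll 0.3999
```

Emit:
step_arm(
  deltas=[
    {"offset":[-0.06,1.26,0],"roll":0.1},
    {"offset":[-0.06,1.26,0],"roll":0.1},
    {"offset":[-0.06,1.26,0],"roll":0.1},
    {"offset":[-0.05,1.1,0],"roll":0.087},
    {"offset":[0,0,0],"roll":0},
  ],
)

```text
t: 16.02
tool_pos: [0.5191, 0.2488, 0.0166]
orientation: [-1.152, -2.922, 0.002]
force: [-0.3, -1.8, -2.6]
opening: 0.0137
```

```bash
python3 st.py 26 0.03 .1265 
```

```text
t 16.02 pos [0.5191 0.2488 0.0166] tilt [-0.0012 -0.0005] rel yaw -33.23 F [-0.3  -1.8  -2.57] Mz [-0.323  0.098 -0.015] open 0.013654544305515048
ring err mm [0.6 0.5] up 0.4
offset cm (tool) [ -6.16 -10.95  -2.95] roll -1.0337
```

Stroke 1 is done (drag about 2 to 3 N as expected). I'll back off slightly, lift, and swing back for the reseat.

Emit:
step_arm(
  deltas=[
    {"offset":[-0.05,-1.1,0],"roll":-0.087},
    {"offset":[0,0,-0.8],"roll":0},
    {"offset":[0,0,-1.2],"roll":0},
    {"offset":[0,0,-1.2],"roll":0},
    {"offset":[-0.14,-1.85,0],"roll":-0.147},
    {"offset":[-0.14,-1.85,0],"roll":-0.147},
    {"offset":[-0.14,-1.85,0],"roll":-0.147},
    {"offset":[-0.14,-1.85,0],"roll":-0.147},
    {"offset":[-0.14,-1.85,0],"roll":-0.147},
    {"offset":[-0.14,-1.85,0],"roll":-0.147},
    {"offset":[-0.14,-1.85,0],"roll":-0.147},
    {"offset":[0,0,0],"roll":0},
  ],
)

```text
t: 17.52
tool_pos: [0.4936, 0.1174, 0.0493]
orientation: [0.563, -3.091, -0.0]
force: [0.5, 0.9, -3.3]
opening: 0.0142
```

```bash
sed -i 's/nut=(.611,.162)/nut=(.6116,.1628)/' st.py; python3 st.py 31 0.03
```

```text
t 17.52 pos [0.4936 0.1174 0.0493] tilt [-0.0002  0.0002] rel yaw 30.44 F [ 0.5   0.92 -3.31] Mz [ 0.06   0.176 -0.038] open 0.014151581925628095
ring err mm [ 0.4 -0.8] up 33.1
offset cm (tool) [ 0.   -0.03  0.31] roll -0.0098
```

Emit:
step_arm(
  deltas=[
    {"offset":[0,-0.03,0.8],"roll":-0.01},
    {"offset":[0,0,0.6],"roll":0},
    {"offset":[0,0,0.4],"roll":0},
    {"offset":[0,0,0.4],"roll":0},
    {"offset":[0,0,0],"roll":0},
  ],
)

```text
t: 18.15
tool_pos: [0.4935, 0.118, 0.0267]
orientation: [0.58, -3.087, -0.0]
force: [-0.7, -0.1, -1.1]
opening: 0.0141
```

```bash
python3 st.py 31 0
```

```text
t 18.15 pos [0.4935 0.118  0.0267] tilt [-0.0005 -0.    ] rel yaw 31.07 F [-0.7  -0.07 -1.1 ] Mz [0.039 0.175 0.007] open 0.01409583892354796
ring err mm [-0.2  1.1] up 10.5
offset cm (tool) [ 0.02 -0.09  1.05] roll 0.0012
```

Slipped on. Lowering fully.

Emit:
step_arm(
  deltas=[
    {"offset":[0,0,0.4],"roll":0},
    {"offset":[0,0,0.4],"roll":0},
    {"offset":[0,0,0.18],"roll":0},
    {"offset":[0,0,0],"roll":0},
  ],
)

```text
t: 18.65
tool_pos: [0.4929, 0.1176, 0.0167]
orientation: [0.579, -3.086, 0.0]
force: [-5.4, -1.8, 0.6]
opening: 0.014
```

```bash
python3 st.py -14 0
```

```text
t 18.65 pos [0.4929 0.1176 0.0167] tilt [-0.0016 -0.0004] rel yaw 31.06 F [-5.4  -1.84  0.58] Mz [-0.265  0.735  0.014] open 0.014044112909984157
ring err mm [-0.8  0.7] up 0.5
offset cm (tool) [-3.76  8.86  0.04] roll 0.7865
```

Emit:
step_arm(
  deltas=[
    {"offset":[0.04,0.63,-0.03],"roll":0.05},
    {"offset":[-0.05,1.26,0],"roll":0.1},
    {"offset":[-0.06,1.26,0],"roll":0.1},
    {"offset":[-0.06,1.26,0],"roll":0.1},
    {"offset":[-0.06,1.26,0],"roll":0.1},
    {"offset":[-0.06,1.26,0],"roll":0.1},
    {"offset":[-0.06,1.26,0],"roll":0.1},
    {"offset":[-0.06,1.26,0],"roll":0.1},
    {"offset":[0,0,0],"roll":0},
  ],
)

```text
t: 19.77
tool_pos: [0.4936, 0.2109, 0.0177]
orientation: [0.589, 3.085, 0.001]
force: [-2.8, 0.6, -1.0]
opening: 0.0137
```

```bash
python3 st.py -20 0
```

```text
t 19.77 pos [0.4936 0.2109 0.0177] tilt [0.0005 0.0007] rel yaw -11.82 F [-2.8   0.61 -0.98] Mz [-0.003  0.353 -0.011] open 0.013665556046530039
ring err mm [-0.4  1.5] up 1.5
offset cm (tool) [-0.23  1.67  0.15] roll 0.1428
```

Emit:
step_arm(
  deltas=[
    {"offset":[-0.01,0.87,0.05],"roll":0.071},
    {"offset":[-0.03,0.87,0],"roll":0.071},
    {"offset":[0,0,0],"roll":0},
  ],
)

```text
t: 20.15
tool_pos: [0.5014, 0.2258, 0.0174]
orientation: [0.804, 3.036, 0.001]
force: [-0.4, 0.2, -0.3]
opening: 0.0139
```

```bash
cat >> st.py <<'E'
s=robot.read_state();T=Ro.from_rotvec(s['orientation']).as_matrix();f=T.T@s['force'];m=s['wrist_torque'];print('tool F',f.round(2),'torque on nut ~',round(-f[1]*.1265-m[2]*0,3),'Mz',m[2].round(3))
E
python3 st.py -26 0
```

```text
t 20.15 pos [0.5014 0.2258 0.0174] tilt [0.0014 0.0003] rel yaw -19.89 F [-0.45  0.23 -0.3 ] Mz [-0.111 -0.13  -0.015] open 0.013908702576874703
ring err mm [-0.3  0.4] up 1.2
offset cm (tool) [-0.12  1.33  0.12] roll 0.1067
tool F [ 0.5  -0.02  0.3 ] torque on nut ~ 0.002 Mz -0.015
```

Emit:
step_arm(
  deltas=[
    {"offset":[-0.02,0.45,0],"roll":0.035},
    {"offset":[-0.02,0.45,0],"roll":0.035},
    {"offset":[0,0,0],"roll":0},
  ],
)

```text
t: 20.52
tool_pos: [0.5059, 0.2329, 0.0172]
orientation: [0.91, 3.006, 0.0]
force: [0.1, 0.1, -0.2]
opening: 0.0139
```

```bash
python3 st.py -26 0
```

```text
t 20.52 pos [0.5059 0.2329 0.0172] tilt [ 0.0006 -0.0001] rel yaw -23.9 F [ 0.12  0.12 -0.2 ] Mz [-0.206 -0.099  0.003] open 0.013900365082987587
ring err mm [-0.5 -0. ] up 1.0
offset cm (tool) [-0.05  0.49  0.1 ] roll 0.0367
tool F [-0.03  0.16  0.2 ] torque on nut ~ -0.02 Mz 0.003
```

The drag force is missing in this stroke, so the ring may be riding on top of the nut with the wrench pitched in the jaws. I'll look.

```bash
python3 - <<'E'
from h import *
I=[]
for n,(r,c) in(('scene',(225,235)),('side',(130,230))):
    p=cams.read_camera(n);I.append(cv2.resize(p['pixels'][r:r+75,c:c+100,::-1],(400,300),interpolation=cv2.INTER_CUBIC))
p=cams.read_camera('wrist');I.append(cv2.resize(p['pixels'][:,:,::-1],(400,300)))
I.append(np.zeros_like(I[0]))
cv2.imwrite('pics/c4.png',np.vstack([np.hstack(I[:2]),np.hstack(I[2:])]))
E
```

```text
(no output)
```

View pics/c4.png

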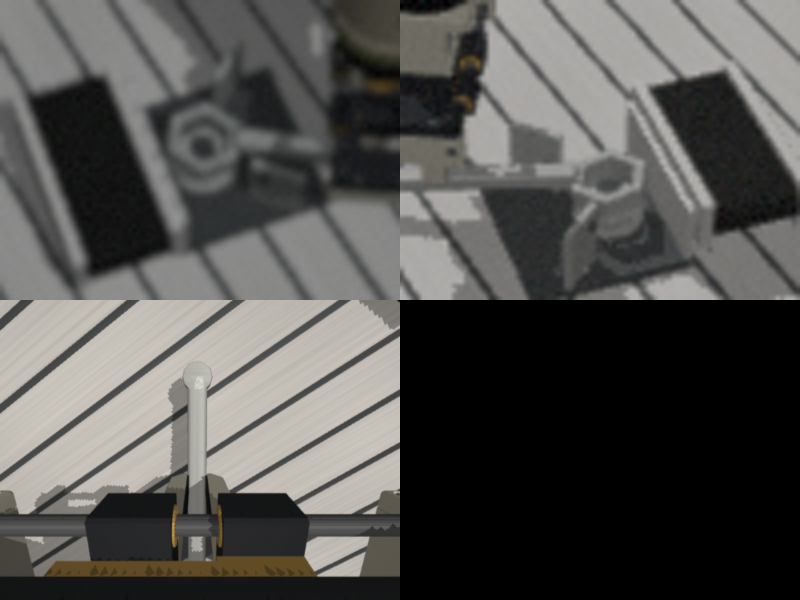

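The side crop shows the ring (608,178) sitting on top of the nut (620,215), with the wrench pitched in the jaws. The second reseat did not engage. I'll lift off, view the nut on the way to the rest, then level and regrip the wrench there.

Emit:
step_arm(
  deltas=[
    {"offset":[0,0,-1],"roll":0},
    {"offset":[0,0,-3],"roll":0},
    {"offset":[0,0,-3.3],"roll":0},
    {"offset":[0,0,-3],"roll":0},
    {"offset":[-4.8,-0.7,0],"roll":0},
    {"offset":[-4.8,-0.7,0],"roll":0},
    {"offset":[-4.8,-0.8,0],"roll":-0.1},
    {"offset":[-4.8,-0.3,0],"roll":-0.1},
    {"offset":[0,0,0],"roll":-0.1},
    {"offset":[0,0,0],"roll":-0.1},
    {"offset":[0,0,0],"roll":0},
  ],
)

```text
t: 22.05
tool_pos: [0.6533, 0.1094, 0.1197]
orientation: [-0.3, -3.126, 0.0]
force: [0.2, -0.0, -3.3]
opening: 0.0139
```

```bash
python3 st.py 0 0; python3 look.py n5; python3 - <<'E'
from h import *
import pickle;p=pickle.load(open('n5.pkl','rb'))
print(proj(p,(.611,.162,.034)))
def rect(c,h,z,n=600):
    g=np.linspace(-h,h,n);M=np.array([[proj(p,(c[0]+x,c[1]+y,z)) for x in g] for y in g[::-1]],np.float32)
    return cv2.remap(p['pixels'][:,:,::-1].copy(),M,None,cv2.INTER_CUBIC)
a=rect((.611,.162),.03,.034,400);b=cv2.resize(p['pixels'][:,:,::-1],(400,300))
cv2.imwrite('pics/n5c.png',np.hstack([a,np.vstack([b,np.zeros((100,400,3),np.uint8)])]))
E
```

```text
t 22.05 pos [0.6533 0.1094 0.1197] tilt [-0.0014  0.0001] rel yaw -1.15 F [ 0.18 -0.02 -3.35] Mz [ 0.008  0.14  -0.029] open 0.013852786302753169
ring err mm [165.9 -77.4] up 103.5
offset cm (tool) [17.74  4.2  10.37] roll -0.0201
tool F [-0.19  0.01  3.35] torque on nut ~ -0.002 Mz -0.029
22.05 [0.6533 0.1094 0.1197] [-2.9970e-01 -3.1259e+00  1.0000e-04]
wrench [(0.7, array([275., 371.]), array([0.8601, 0.069 ]))]
rest [(0.69, array([ 46., 197.]), array([ 0.6007, -0.1328]))]
foot [(0.94, array([319., 153.]), array([0.6102, 0.1634]))]
nut [(0.73, array([317., 155.]), array([0.611 , 0.1601]))]
collar [(0.55, array([117.,  11.]), array([0.4477, 0.0011]))]
[np.float64(322.68097537714056), np.float64(156.8825985607695)]
```

View pics/n5c.png

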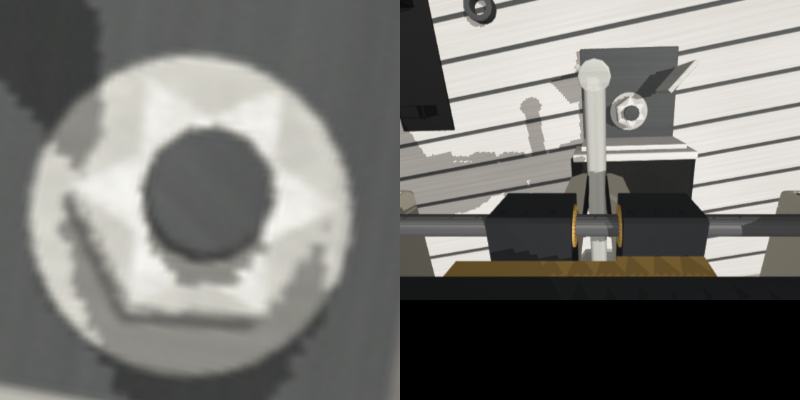

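The nut is now about 2.5° clockwise of a 60° multiple from its start. Given the drag felt in stroke 1, it turned about 62°, so its equivalent seat is rel ≈ +37. I had seated at +31, at the edge of the play. Back to the rest to level the wrench.

Emit:
step_arm(
  deltas=[
    {"offset":[0,0,0],"roll":-0.016},
    {"offset":[2.3,-4.1,0],"roll":0},
    {"offset":[2.3,-4.1,0],"roll":0},
    {"offset":[2.3,-4.2,0],"roll":0},
    {"offset":[2.4,-4.2,0],"roll":0},
    {"offset":[2.4,-4.2,0],"roll":0},
    {"offset":[2.3,-4.1,0],"roll":0},
    {"offset":[0,0,2.5],"roll":0},
    {"offset":[0,0,2.5],"roll":0},
    {"offset":[0,0,0],"roll":0},
  ],
)

```text
t: 23.6
tool_pos: [0.4707, -0.1108, 0.0682]
orientation: [-0.274, -3.126, -0.002]
force: [0.3, 0.9, -4.4]
opening: 0.0139
```

```bash
cat > rest.py <<'E'
from h import *
from scipy.spatial.transform import Rotation as Ro
s=robot.read_state();T=Ro.from_rotvec(s['orientation']).as_matrix();x=T[:,0]
print(s['t'],s['tool_pos'].round(4),'yaw',np.degrees(np.arctan2(x[1],x[0])).round(2),'off cm',(T.T@(np.array([.4723,-.1112,.0158])-s['tool_pos'])*100).round(2),s['force'].round(2),s['wrist_torque'].round(2),s['opening'])
E
python3 rest.py
```

```text
23.6 [ 0.4707 -0.1108  0.0682] yaw 169.99 off cm [-0.19 -0.02  5.24] [ 0.25  0.93 -4.39] [ 0.07  0.21 -0.  ] 0.013892821163889233
```

Emit:
step_arm(
  deltas=[
    {"offset":[-0.16,0,1.5],"roll":0},
    {"offset":[0,0,1.2],"roll":0},
    {"offset":[0,0,0.8],"roll":0},
    {"offset":[0,0,0.6],"roll":0},
    {"offset":[0,0,0.5],"roll":0},
    {"offset":[0,0,0.4],"roll":0},
    {"offset":[0,0,0.2],"roll":0},
    {"offset":[0,0,0],"roll":0},
  ],
  grip_force=20,
)

```text
t: 24.6
tool_pos: [0.4742, -0.1116, 0.018]
orientation: [-0.274, -3.13, 0.0]
force: [-2.2, -0.1, -0.7]
opening: 0.0149
```

```bash
python3 rest.py
```

```text
24.6 [ 0.4742 -0.1116  0.018 ] yaw 169.99 off cm [0.2  0.   0.22] [-2.19 -0.08 -0.71] [-0.01  0.22 -0.01] 0.014947694621321546
```

Emit:
step_arm(
  deltas=[
    {"offset":[0,0,0.1],"roll":0},
    {"offset":[0,0,0.12],"roll":0},
    {"offset":[0,0,0],"roll":0},
    {"offset":[0,0,0],"roll":0},
  ],
  fingers=3,
)

```text
t: 25.1
tool_pos: [0.4744, -0.1116, 0.0159]
orientation: [0.274, 3.129, -0.0]
force: [0.6, 0.5, -0.3]
opening: 0.0299
```

Emit:
step_arm(
  deltas=[
    {"offset":[0,0,0],"roll":0},
    {"offset":[0,0,0],"roll":0},
    {"offset":[0,0,0],"roll":0},
    {"offset":[0,0,0],"roll":0},
    {"offset":[0,0,0],"roll":0},
  ],
  fingers=0.5,
  grip_force=60,
)

```text
t: 25.72
tool_pos: [0.4743, -0.1116, 0.0159]
orientation: [0.274, 3.129, -0.0]
force: [-0.1, 0.3, 0.5]
opening: 0.0135
```

```bash
python3 rest.py; python3 - <<'E'
from h import *
# measure wrench pose from scene & side while in rest, as check
for n in('scene','side'):
    p=cams.read_camera(n);print(n,[(round(a['score'],2),np.round(onz(p,a['xy'],.012),4)) for a in cams.pinpoint(p,'wrench')[:1]])
E
```

```text
25.725 [ 0.4743 -0.1116  0.0159] yaw 169.98 off cm [ 0.2  -0.    0.01] [-0.13  0.3   0.47] [ 0.02 -0.05 -0.03] 0.013517541970504886
scene [(0.93, array([ 0.6008, -0.122 ,  0.012 ]))]
side [(0.75, array([ 0.6059, -0.1239,  0.012 ]))]
```

Emit:
step_arm(
  deltas=[
    {"offset":[0,0,-1.5],"roll":0},
    {"offset":[0,0,-3],"roll":0},
    {"offset":[0,0,-3.3],"roll":0},
    {"offset":[0.3,4.3,0],"roll":0},
    {"offset":[0.3,4.4,0],"roll":0},
    {"offset":[0.3,4.4,0],"roll":0},
    {"offset":[0.3,4.4,0],"roll":0},
    {"offset":[0.3,4.4,0],"roll":-0.1},
    {"offset":[0,0,0],"roll":-0.18},
    {"offset":[0,0,0],"roll":-0.18},
    {"offset":[0,0,0],"roll":-0.18},
    {"offset":[0,0,0],"roll":0},
  ],
)

```text
t: 27.42
tool_pos: [0.4972, 0.1067, 0.0941]
orientation: [0.723, -3.057, 0.0]
force: [0.7, -0.2, -3.7]
opening: 0.0138
```

```bash
sed -i 's/nut=(.6116,.1628)/nut=(.6112,.1628)/' st.py; python3 st.py 36.5 0.03
```

```text
t 27.43 pos [0.4972 0.1067 0.0941] tilt [-0.0005 -0.0001] rel yaw 36.4 F [ 0.7  -0.19 -3.66] Mz [-0.046  0.102  0.049] open 0.013838690003375662
ring err mm [-0.9  0.6] up 77.9
offset cm (tool) [-0.05 -0.11  4.79] roll -0.0017
tool F [-0.54 -0.49  3.66] torque on nut ~ 0.061 Mz 0.049
```

Emit:
step_arm(
  deltas=[
    {"offset":[-0.05,-0.1,1.5],"roll":0},
    {"offset":[0,0,2],"roll":0},
    {"offset":[0,0,1.3],"roll":0},
    {"offset":[0,0,0.5],"roll":0},
    {"offset":[0,0,0.4],"roll":0},
    {"offset":[0,0,0.3],"roll":0},
    {"offset":[0,0,0],"roll":0},
  ],
)

```text
t: 28.3
tool_pos: [0.499, 0.1062, 0.0342]
orientation: [-0.724, 3.056, 0.0]
force: [1.9, -0.2, -4.0]
opening: 0.0135
```

```bash
python3 st.py 36.5 0
```

```text
t 28.3 pos [0.499  0.1062 0.0342] tilt [0.0011 0.0003] rel yaw 36.45 F [ 1.89 -0.21 -3.95] Mz [ 0.147 -0.137 -0.011] open 0.013523209673741373
ring err mm [0.8 0.1] up 18.0
offset cm (tool) [0.08 0.01 1.8 ] roll -0.0009
tool F [-1.59 -1.04  3.95] torque on nut ~ 0.131 Mz -0.011
```

Emit:
step_arm(
  deltas=[
    {"offset":[-0.03,0,0.3],"roll":0},
    {"offset":[-0.02,0,0.3],"roll":0},
    {"offset":[0,0,0],"roll":0},
  ],
)

```text
t: 28.68
tool_pos: [0.4989, 0.1063, 0.0276]
orientation: [-0.724, 3.057, 0.0]
force: [1.2, 1.0, -3.8]
opening: 0.0137
```

```bash
python3 st.py 36.5 0
```

```text
t 28.68 pos [0.4989 0.1063 0.0276] tilt [0.0001 0.0001] rel yaw 36.45 F [ 1.21  1.01 -3.79] Mz [ 0.075 -0.079 -0.026] open 0.013674751726766186
ring err mm [0.8 0.3] up 11.4
offset cm (tool) [0.08 0.   1.14] roll -0.0008
tool F [-1.53  0.36  3.79] torque on nut ~ -0.046 Mz -0.026
```

Engaged (full weight still on the wrist 10 mm down). Fully seating.

Emit:
step_arm(
  deltas=[
    {"offset":[-0.03,0,0.4],"roll":0},
    {"offset":[-0.02,0,0.35],"roll":0},
    {"offset":[0,0,0.3],"roll":0},
    {"offset":[0,0,0],"roll":0},
  ],
)

```text
t: 29.18
tool_pos: [0.4992, 0.1065, 0.017]
orientation: [0.724, -3.057, -0.0]
force: [-0.5, 0.2, -3.5]
opening: 0.0137
```

```bash
python3 st.py 36.5 0
```

```text
t 29.18 pos [0.4992 0.1065 0.017 ] tilt [-0.0004 -0.0001] rel yaw 36.45 F [-0.46  0.19 -3.46] Mz [-0.025  0.133  0.018] open 0.013720026411393534
ring err mm [1.  0.4] up 0.8
offset cm (tool) [ 0.11 -0.    0.08] roll -0.0008
tool F [0.33 0.38 3.46] torque on nut ~ -0.047 Mz 0.018
```

Emit:
step_arm(
  deltas=[
    {"offset":[-0.02,0.62,0],"roll":0.05},
    {"offset":[-0.06,1.25,0],"roll":0.1},
    {"offset":[-0.06,1.25,0],"roll":0.1},
    {"offset":[-0.06,1.25,0],"roll":0.1},
    {"offset":[-0.06,1.25,0],"roll":0.1},
    {"offset":[0,0,0],"roll":0},
  ],
)

```text
t: 29.92
tool_pos: [0.4853, 0.1609, 0.0171]
orientation: [0.027, -3.14, 0.001]
force: [-3.7, -1.2, -3.0]
opening: 0.0139
```

```bash
python3 st.py -14 0 .1254
```

```text
t 29.93 pos [0.4853 0.1609 0.0171] tilt [-0.0014 -0.0005] rel yaw 10.77 F [-3.73 -1.2  -3.02] Mz [-0.245  0.541  0.034] open 0.013948424692786152
ring err mm [-0.6  0.3] up 0.9
offset cm (tool) [-1.21  5.23  0.08] roll 0.4323
tool F [ 3.75 -1.14  3.03] torque on nut ~ 0.144 Mz 0.034
```

Emit:
step_arm(
  deltas=[
    {"offset":[-0.02,1.25,0],"roll":0.1},
    {"offset":[-0.06,1.25,0],"roll":0.1},
    {"offset":[-0.06,1.25,0],"roll":0.1},
    {"offset":[-0.06,1.25,0],"roll":0.1},
    {"offset":[0,0,0],"roll":0},
  ],
)

```text
t: 30.55
tool_pos: [0.4944, 0.2097, 0.0172]
orientation: [-0.595, -3.084, 0.0]
force: [-3.4, 0.3, -2.2]
opening: 0.0139
```

```bash
python3 st.py -22 0 .1254
```

```text
t 30.55 pos [0.4944 0.2097 0.0172] tilt [-0.0008 -0.    ] rel yaw -12.06 F [-3.36  0.28 -2.18] Mz [0.024 0.551 0.053] open 0.013890312731121793
ring err mm [-0.4  0.2] up 1.0
offset cm (tool) [-0.23  2.16  0.1 ] roll 0.1736
tool F [ 3.22 -0.98  2.18] torque on nut ~ 0.125 Mz 0.053
```

Emit:
step_arm(
  deltas=[
    {"offset":[0.01,1.08,0],"roll":0.087},
    {"offset":[-0.05,1.08,0],"roll":0.087},
    {"offset":[0,0,0],"roll":0},
  ],
)

```text
t: 30.92
tool_pos: [0.504, 0.2288, 0.0173]
orientation: [-0.86, -3.021, 0.0]
force: [-2.7, -0.4, -3.4]
opening: 0.0138
```

```bash
sed -i "s/-m\[2\]\*0/+m[2]/" st.py; python3 st.py -26 0 .1254
```

```text
t 30.93 pos [0.504  0.2288 0.0173] tilt [-0.0002 -0.0001] rel yaw -21.99 F [-2.73 -0.43 -3.41] Mz [0.048 0.333 0.12 ] open 0.013844062788053805
ring err mm [-0.6 -0. ] up 1.1
offset cm (tool) [-0.08  0.91  0.11] roll 0.07
tool F [ 2.09 -1.8   3.41] torque on nut ~ 0.348 Mz 0.12
```

Emit:
step_arm(
  deltas=[
    {"offset":[0.01,0.44,0],"roll":0.035},
    {"offset":[-0.01,0.44,0],"roll":0.035},
    {"offset":[0,0,0],"roll":0},
  ],
)

```text
t: 31.3
tool_pos: [0.5086, 0.2358, 0.0172]
orientation: [-0.966, -2.989, 0.001]
force: [-1.8, 0.4, -3.3]
opening: 0.0141
```

```bash
python3 st.py -28 0 .1254
```

```text
t 31.3 pos [0.5086 0.2358 0.0172] tilt [-0.0003 -0.0003] rel yaw -26.02 F [-1.82  0.36 -3.31] Mz [-0.069  0.349  0.056] open 0.014071193780218183
ring err mm [-0.9 -0.4] up 1.0
offset cm (tool) [-0.06  0.52  0.1 ] roll 0.0346
tool F [ 1.69 -0.77  3.31] torque on nut ~ 0.154 Mz 0.056
```

Emit:
step_arm(
  deltas=[
    {"offset":[0,0.46,0],"roll":0.035},
    {"offset":[0,0,0],"roll":0},
  ],
)

```text
t: 31.55
tool_pos: [0.5114, 0.2397, 0.0173]
orientation: [1.02, 2.971, -0.0]
force: [-1.4, -0.2, -3.1]
opening: 0.0137
```

```bash
python3 st.py -30 0 .1254
```

```text
t 31.55 pos [0.5114 0.2397 0.0173] tilt [-0.     -0.0002] rel yaw -28.08 F [-1.41 -0.17 -3.14] Mz [-0.159  0.317  0.061] open 0.013666039309574498
ring err mm [-0.8 -0.1] up 1.1
offset cm (tool) [-0.06  0.48  0.11] roll 0.0336
tool F [ 1.01 -1.    3.14] torque on nut ~ 0.187 Mz 0.061
```

Emit:
step_arm(
  deltas=[
    {"offset":[-0.01,0.44,0],"roll":0.035},
    {"offset":[0,0,0],"roll":0},
  ],
)

```text
t: 31.8
tool_pos: [0.514, 0.243, 0.0172]
orientation: [-1.072, -2.953, 0.001]
force: [-2.1, -1.3, -2.4]
opening: 0.0139
```

```bash
python3 st.py -32 0 .1254
```

```text
t 31.8 pos [0.514  0.243  0.0172] tilt [-0.0004 -0.0005] rel yaw -30.11 F [-2.09 -1.29 -2.37] Mz [-0.371  0.45   0.064] open 0.013865818201779493
ring err mm [-1.  -0.2] up 1.0
offset cm (tool) [-0.07  0.49  0.1 ] roll 0.033
tool F [ 0.78 -2.33  2.37] torque on nut ~ 0.358 Mz 0.064
```

Emit:
step_arm(
  deltas=[
    {"offset":[0,0.24,0],"roll":0.018},
    {"offset":[0,0,0],"roll":0},
  ],
)

```text
t: 32.05
tool_pos: [0.5156, 0.245, 0.0171]
orientation: [-1.101, -2.942, 0.001]
force: [-2.7, -3.6, -3.5]
opening: 0.0131
```

```bash
python3 st.py -32 0 .1254
```

```text
t 32.05 pos [0.5156 0.245  0.0171] tilt [-0.0005 -0.0006] rel yaw -31.24 F [-2.7  -3.65 -3.49] Mz [-0.639  0.382  0.134] open 0.013148515285615826
ring err mm [-1.  -0.2] up 0.9
offset cm (tool) [-0.07  0.25  0.09] roll 0.0132
tool F [-0.36 -4.52  3.49] torque on nut ~ 0.706 Mz 0.134
```

Emit:
step_arm(
  deltas=[
    {"offset":[0,0.22,0],"roll":0.018},
    {"offset":[0,0,0],"roll":0},
  ],
)

```text
t: 32.3
tool_pos: [0.5171, 0.2468, 0.0171]
orientation: [-1.129, -2.932, 0.001]
force: [-2.0, -5.0, -3.8]
opening: 0.014
```

```bash
python3 st.py -33 0 .1254
```

```text
t 32.3 pos [0.5171 0.2468 0.0171] tilt [-0.0004 -0.0006] rel yaw -32.31 F [-2.04 -5.01 -3.81] Mz [-0.801  0.52   0.139] open 0.014003752770074684
ring err mm [-1.  -0.1] up 0.9
offset cm (tool) [-0.07  0.23  0.09] roll 0.012
tool F [-1.84 -5.08  3.82] torque on nut ~ 0.782 Mz 0.139
```

Emit:
step_arm(
  deltas=[
    {"offset":[0,0.22,0],"roll":0.016},
    {"offset":[0,0,0],"roll":0},
    {"offset":[0,0,0],"roll":0},
  ],
)

```text
t: 32.67
tool_pos: [0.5184, 0.2482, 0.017]
orientation: [-1.152, -2.922, 0.002]
force: [-4.2, -4.6, -2.5]
opening: 0.0139
```

```bash
python3 st.py -33 0 .1254; python3 -c "
from h import *
for i in range(4):
    cams.read_camera('wrist');s=robot.read_state();print(s['force'].round(2),s['wrist_torque'].round(3))"
```

```text
t 32.67 pos [0.5184 0.2482 0.017 ] tilt [-0.0009 -0.0009] rel yaw -33.21 F [-4.16 -4.62 -2.53] Mz [-0.997  0.629  0.143] open 0.013942927158564905
ring err mm [-1.1 -0.2] up 0.8
offset cm (tool) [-0.07  0.04  0.08] roll -0.0037
tool F [-0.11 -6.21  2.54] torque on nut ~ 0.928 Mz 0.143
[-2.93 -5.   -2.73] [-1.005  0.633  0.174]
[-3.81 -4.85 -2.48] [-0.954  0.664  0.083]
[-3.21 -5.43 -3.11] [-0.958  0.619  0.121]
[-3.26 -5.63 -3.05] [-0.993  0.632  0.164]
```

The nut is home: torque rises steadily to about 0.75–0.9 N·m, with the shank still 9° short of the end cheek. Backing off into the play, then lifting.

Emit:
step_arm(
  deltas=[
    {"offset":[-0.03,-0.75,0],"roll":-0.06},
    {"offset":[-0.03,-0.75,0],"roll":-0.06},
    {"offset":[0,0,0],"roll":0},
  ],
)

```text
t: 33.25
tool_pos: [0.5099, 0.2375, 0.0178]
orientation: [0.975, 2.985, 0.002]
force: [-0.1, 0.9, -2.9]
opening: 0.0137
```

```bash
python3 st.py -24 0 .1254
```

```text
t 33.25 pos [0.5099 0.2375 0.0178] tilt [0.0014 0.0012] rel yaw -26.38 F [-0.1   0.9  -2.89] Mz [0.058 0.116 0.021] open 0.013691004329725092
ring err mm [-0.1  0.7] up 1.6
offset cm (tool) [-0.06 -0.57  0.16] roll -0.0415
tool F [0.61 0.66 2.89] torque on nut ~ -0.062 Mz 0.021
```

Emit:
step_arm(
  deltas=[
    {"offset":[0,0,-0.6],"roll":0},
    {"offset":[0,0,-0.8],"roll":0},
    {"offset":[0,0,-1],"roll":0},
    {"offset":[0,0,-2],"roll":0},
    {"offset":[0,0,-3],"roll":0},
    {"offset":[0,0,-2],"roll":0},
    {"offset":[0,0,0],"roll":-0.145},
    {"offset":[0,0,0],"roll":-0.145},
    {"offset":[0,0,0],"roll":-0.145},
    {"offset":[0,0,0],"roll":0},
  ],
)

```text
t: 34.5
tool_pos: [0.5092, 0.2374, 0.1116]
orientation: [0.308, 3.126, 0.001]
force: [0.6, -0.1, -3.2]
opening: 0.0138
```

```bash
sed -i 's/\[.4723,-.1112,.0158\]/[.4735,-.1114,.0160]/' rest.py; python3 rest.py; python3 look.py n6; python3 - <<'E'
from h import *
import pickle;p=pickle.load(open('n6.pkl','rb'));print(proj(p,(.611,.162,.034)))
E
```

```text
34.5 [0.5092 0.2374 0.1116] yaw 168.73 off cm [ -3.31 -34.9    9.55] [ 0.65 -0.05 -3.23] [0.01 0.18 0.  ] 0.013833563377490277
34.5 [0.5092 0.2374 0.1116] [3.0840e-01 3.1264e+00 5.0000e-04]
wrench [(0.83, array([274., 372.]), array([0.7107, 0.1952]))]
rest []
foot []
nut []
collar [(0.63, array([ 43., 191.]), array([0.448 , 0.0019]))]
[np.float64(224.1449493316863), np.float64(317.8469735262147)]
```

Emit:
step_arm(
  deltas=[
    {"offset":[0,0,-0.8],"roll":-0.022},
    {"offset":[-4.1,-2.5,0],"roll":0},
    {"offset":[-4.1,-2.5,0],"roll":0},
    {"offset":[-4.1,-2.5,0],"roll":0},
    {"offset":[-4.1,-2.6,0],"roll":0},
    {"offset":[0,0,0],"roll":0},
    {"offset":[0,0,0],"roll":0},
  ],
)

```text
t: 35.67
tool_pos: [0.6532, 0.1092, 0.1194]
orientation: [-0.273, -3.129, -0.0]
force: [-0.5, 0.6, -4.3]
opening: 0.014
```

```bash
python3 rest.py; python3 look.py n7; python3 - <<'E'
from h import *
import pickle
# nut rotation vs n5 by correlation of polar-unwrapped rectified views
def rect(p,c,h,z,n=400):
    g=np.linspace(-h,h,n);M=np.array([[proj(p,(c[0]+x,c[1]+y,z)) for x in g] for y in g[::-1]],np.float32)
    return cv2.remap(p['pixels'][:,:,::-1].copy(),M,None,cv2.INTER_CUBIC)
I=[rect(pickle.load(open(n+'.pkl','rb')),(.611,.162),.03,.034) for n in('foot3','n5','n7')]
cv2.imwrite('pics/n7r.png',I[2])
E
```

```text
35.675 [0.6532 0.1092 0.1194] yaw 170.02 off cm [ 13.87 -24.84  10.34] [-0.53  0.56 -4.33] [0.05 0.18 0.01] 0.014028708774228495
35.675 [0.6532 0.1092 0.1194] [-2.7320e-01 -3.1291e+00 -5.0000e-04]
wrench [(0.93, array([273., 373.]), array([0.863, 0.069]))]
rest [(0.66, array([ 41., 192.]), array([ 0.598, -0.136]))]
foot [(0.69, array([318., 156.]), array([0.612 , 0.1617]))]
nut [(0.89, array([318., 155.]), array([0.6102, 0.1596]))]
collar [(0.98, array([121.,  11.]), array([0.4504, 0.0007]))]
```

Now to the rest.

Emit:
step_arm(
  deltas=[
    {"offset":[2.3,-4.1,0],"roll":0},
    {"offset":[2.3,-4.1,0],"roll":0},
    {"offset":[2.3,-4.2,0],"roll":0},
    {"offset":[2.3,-4.2,0],"roll":0},
    {"offset":[2.3,-4.1,0],"roll":0},
    {"offset":[2.3,-4.1,0],"roll":0},
    {"offset":[0,0,2.5],"roll":0},
    {"offset":[0,0,2.5],"roll":0},
    {"offset":[0,0,0],"roll":0},
    {"offset":[0,0,0],"roll":0},
  ],
)

```text
t: 37.22
tool_pos: [0.4752, -0.1111, 0.0705]
orientation: [0.272, 3.129, -0.001]
force: [-0.1, 0.1, -3.2]
opening: 0.0135
```

```bash
python3 rest.py
```

```text
37.225 [ 0.4752 -0.1111  0.0705] yaw 170.08 off cm [ 0.16 -0.05  5.45] [-0.08  0.08 -3.19] [ 0.03  0.08 -0.02] 0.013539725514357313
```

Emit:
step_arm(
  deltas=[
    {"offset":[0.16,-0.05,1.5],"roll":0},
    {"offset":[0,0,1.5],"roll":0},
    {"offset":[0,0,1],"roll":0},
    {"offset":[0,0,0.6],"roll":0},
    {"offset":[0,0,0.5],"roll":0},
    {"offset":[0,0,0.25],"roll":0},
    {"offset":[0,0,0],"roll":0},
  ],
)

```text
t: 38.1
tool_pos: [0.4732, -0.1115, 0.0161]
orientation: [0.273, 3.129, -0.0]
force: [-1.3, 0.4, -2.4]
opening: 0.0136
```

```bash
python3 rest.py
```

```text
38.1 [ 0.4732 -0.1115  0.0161] yaw 170.04 off cm [-0.03  0.02  0.01] [-1.34  0.43 -2.41] [ 0.03  0.2  -0.05] 0.013630329707847475
```

Open gently, then retreat upward.

Emit:
step_arm(
  deltas=[
    {"offset":[0,0,0],"roll":0},
    {"offset":[0,0,0],"roll":0},
    {"offset":[0,0,0],"roll":0},
    {"offset":[0,0,0],"roll":0},
    {"offset":[0,0,0],"roll":0},
    {"offset":[0,0,0],"roll":0},
  ],
  fingers=6,
)

```text
t: 38.85
tool_pos: [0.4729, -0.1114, 0.0158]
orientation: [0.273, 3.13, 0.0]
force: [0.3, -0.4, -0.4]
opening: 0.0598
```

Emit:
step_arm(
  deltas=[
    {"offset":[0,0,-1],"roll":0},
    {"offset":[0,0,-3],"roll":0},
    {"offset":[0,0,-4],"roll":0},
    {"offset":[0,0,-4],"roll":0},
    {"offset":[-4,0,0],"roll":0},
    {"offset":[-4,0,0],"roll":0},
    {"offset":[-4,0,0],"roll":0},
    {"offset":[-4,0,0],"roll":0},
    {"offset":[-1,0,0],"roll":0},
    {"offset":[0,0,0],"roll":0},
    {"offset":[0,0,0],"roll":0},
  ],
)

```text
t: 40.22
tool_pos: [0.6395, -0.1407, 0.1361]
orientation: [-0.273, -3.129, 0.0]
force: [0.4, 0.4, -1.0]
opening: 0.0599
```

```bash
python3 look.py w8; python3 - <<'E'
from h import *
p=cams.read_camera('side');a=cv2.resize(p['pixels'][130:310,220:460,::-1],(400,300))
w=cv2.resize(cv2.imread('pics/w8.png'),(400,300));n=cv2.resize(cv2.imread('pics/n7r.png'),(300,300));m=cv2.resize(cv2.imread('pics/n5c.png')[:,:400],(300,300))
top=np.hstack([a,w]);bot=np.hstack([n,m,np.zeros((300,200,3),np.uint8)])
cv2.imwrite('pics/fin.png',np.vstack([top,bot]))
E
```

```text
40.225 [ 0.6395 -0.1407  0.1361] [-0.2727 -3.1294  0.    ]
wrench []
rest [(0.67, array([276., 162.]), array([ 0.599 , -0.1336]))]
foot [(0.83, array([551., 127.]), array([0.6132, 0.1622]))]
nut []
collar []
```

View pics/fin.png

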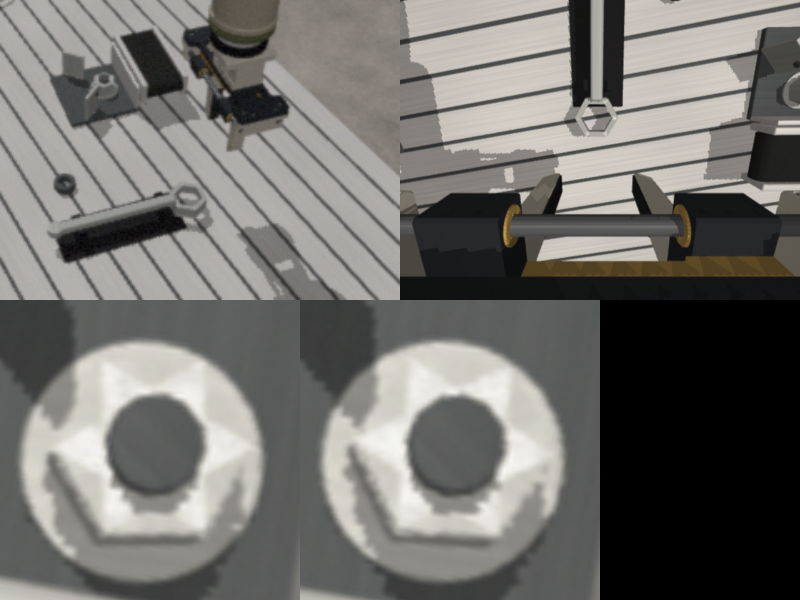

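The wrench lies in the rest, with its ring at (190,198) in the side crop. The nut's corners are back on the home phase: bottom edge about level at (100–205,540), against a tilted edge in the earlier view. Handing in.

```bash
python3 -c "
from h import *
print(robot.close_job(), robot.read_state()['t'])"
```

```text
the job is handed in; nothing more can be done
the job is handed in; nothing more can be done
```

The nut is home and pulled up at about 0.75–0.9 N·m, and the wrench is back in its rest with the gripper clear. I handed the job in shortly after 40 s. It took two driven strokes, lifting the wrench off and reseating it between them.

- **Tightness:** in the last stroke the torque climbed steadily at the home angle, from about 0.35 N·m (including the wrist moment) to 0.75–0.9. The range is because the wrist moment may or may not count; force alone gives 0.75. Both are inside the 0.6–1.6 window.
- **Cheeks:** the shank stopped about 9° short of the end cheek, and I kept it at least 4.5° off the start cheek.
- **Failed reseat:** after stroke 1 the ring sat on top of the nut and the wrench pitched in the jaws. That pass swept the ring across without turning the nut. I saw this from the missing drag and a picture, and took the wrench back to the rest to level and regrip it. I then reseated it properly and finished the stroke.
- **Last checks:** the nut's measured angle was about 21° clockwise of the foot, against 20° expected at home. The last picture shows the wrench lying in both notches. The collar measured within 2 mm of its starting place. I did not re-measure the sensor or the screwdriver, but the arm never worked near either.

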